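# Return the measuring cup to its stack

## Robot

A 6-joint arm with a two-finger parallel gripper is mounted at the origin on the work surface. World frame = base frame: x ahead of the robot, y to its left, z up, the work surface at z = 0. Lengths are in m, angles in rad, forces in N, time in s.
With the tool pointing down it reaches from about 0.375 to 0.9 m from the base axis. Payload 3.1 kg.
Tool frame: the origin (TCP) lies midway between the tips of the shut fingers; the grasp point (between the pads) lies 19 mm behind it (manip.hold_point_z is the distance from the TCP to the grasp point, in m); z points along the fingers, y is the direction in which the jaws open and shut (so a half turn about z gives the same grasp; the last joint's range is limited). The gripper opens to 85 mm and grips with 20 to 120 N. Pads are 22 mm wide; open, the fingers measure 114 mm over their backs; the gripper's body (76 mm by 85 mm) begins 54 mm behind the grasp point. The pads swing forward as they close: fully open they stand 13 mm farther back than shut.
Start: joints at [-1.312, 0.527, 1.433, -0, 1.181, -0.178], TCP at [0.265, -0.566, 0.21] pointing down, gripper open.
Joint ranges: [-3.08, 3.08], [-0.75, 2.2], [0.22, 2.44], [-1.43, 4.57], [0, 2.65], [-2.85, 2.85]. Speed limits (rad/s): [2.79, 2.79, 3.14, 3.14, 3.14, 3.14].

## Interface

Orientations are given as a unit quaternion [x, y, z, w].
In Python, from station import manip gives the robot as it stands.
- The arm moves only by the tool drive_tool, never from a script. Its argument "motion" is one flat list of numbers, 7 for each row, row after row: the shift along the tool's x, y, z in mm, then the turn, a rotation vector about the tool's x, y, z in degrees, then the finger opening in mm, from 0 to 85.4. A call has 1 to 8 rows; each row is the pose to reach, as a shift and turn from the pose measured when the call began, along the tool's axes at that moment; what a row does not reach only later rows make up. A row lasts 1/8 s, in which the tool goes at most 62.5 mm and 10.7 degrees, less where a joint would pass 70% of its speed; a pose out of reach is approached as far as the arm can. A call with a gripper value outside its range is refused whole. The fingers move at their own pace and stop on an object; "force" is the grip in N (left out, the last holds). Time passes only in rows, so rows that repeat a pose let the fingers close. It gives the time, the measured TCP pose, the force and the opening at its end, in the units of the state.
- manip.sense(): the state, without advancing time (a new reading comes with each control period).
- manip.snapshot(name): name is "scene" or "side" or "wrist"; returns a dict with "color" (420x560x3 uint8, red, green, blue), "fx", "fy", "cx", "cy" (pixels), "view" (4x4, takes a point from world to camera coordinates). Camera axes: x right, y up, looking along -z (the intrinsics and any distortion apply to the point x, -y, -z); pixel columns grow to the right and rows downward; lengths in m; the calibration is good to about 2 mm. A picture is of the moment at which its call begins. There is no depth.
- manip.sign_off(): hands the job in, once; it reports no verdict.
The state is a dict: "t": time; "q": joint angles; "qd": joint speeds; "tau": joint torques, N m; "tcp_pos": TCP position; "tool_rot": TCP orientation; "force": force on the tool from outside, world axes, zero at the start; "ft_torque": the same for the moment, N m; "finger_gap": opening from 0.0 (shut) to 1.0 (fully open).
Only numpy, scipy, OpenCV 4.12 (cv2) and the standard library are available. Lean on these libraries where they do the work, as an engineer would, in place of code of your own. Each camera call takes 0.05 s, during which the arm holds its last target.

## Task

Put the empty measuring cup that stands on the bench back on the stack of cups of its own size in the sloping rack. Lower it in along the slope of the stack, keeping hold of it until it is nearly home, and leave it nested but loose: do not press it tight, or the next person will not get it out. Leave the other things on the bench where they are.

Things in the scene. Friction and masses are not known exactly. Their poses are not given: they have to be found in the camera images.
- cup: Loose white measuring cup to put away, upright, mouth up. Round, even taper, 105 mm high, outside diameter 34 mm at the foot to 57 mm at the top, wall 3 mm, about 60 g. A rolled rim with upright sides, 60 mm outside diameter, 7 mm deep, runs round the mouth: grip there. Origin: centre of the foot's underside; z: its axis, towards the mouth. Its yaw means nothing.
- big_mouth (a point): Mouth centre, in the rim's plane, of a stack of two nested cups of the loose cup's own size and shape, in one of the rack's two places (either). It leans 30 degrees from vertical, mouth towards the rack's front, about 147 mm above the bench. z: the stack's axis, up and out of the mouth; y: level, along the rack. Inside 51 mm wide at the mouth, 28 mm at the floor, 102 mm down; rim 60 mm.
- big_seat (a point): Point on the big stack's axis, 77 mm below its mouth: where the centre of the foot of a cup of the same size lies when it touches all round (give or take 2 mm); its rim then stands 28 mm beyond the stack's. Let go up to 20 mm earlier, it slides home by its own weight; forced farther, it wedges. Axes as at the mouth.
- big_stack (a joint): How far that big stack is pushed down along its axis in the rubber grommet that holds it, in m: 0 at rest; the rubber gives 1 mm for every 3 N of push and springs back. Lowering a cup in loosely hardly moves it; a push of several mm drives the cup in tight.
- small_stack: Stack of two smaller cups (80 mm high, 46 mm across the rim outside, 37 mm inside its mouth) in the rack's other place, 120 mm from the big stack centre to centre, leaning the same way, fixed. Not to be used. Origin: centre of the top cup's mouth; z up and out of it, y level along the rack.
- rack: Sloping bench rack of plain sheet metal, fixed to the bench: a plate 250 mm wide and 120 mm deep, leaning 30 degrees towards the front (its -x side, the robot's side), between two cheeks 57 mm high in front and 117 mm at the back. Its two places lie 60 mm either side of its middle along y. Origin: on the bench under the plate's centre.
- piston: Bystander: loose aluminium piston standing on the bench, 70 mm diameter, 68 mm high. Origin: centre of its underside.
- mug: Bystander: loose blue mug, 78 mm diameter, 85 mm high, handle to its +y side. Origin: centre of its underside.
- jar: Bystander: loose lidded glass jar, 64 mm diameter, 85 mm high. Origin: centre of its underside.
- wrench: Bystander: loose steel wrench lying on the bench, 170 mm long. Origin: middle of its underside; x along it.

How it is judged:
On the way:
1. the cup, held by the fingers, is lowered at least 50 mm into the big stack, in line with it within 10 degrees (z of cup in the frame of big_mouth below -0.05 m and distance between cup and big_mouth below 0.09 m and angle between the z axis of cup and the z axis of big_mouth, either way round below 0.175 rad and contact force between the fingers and cup above 0.5 N), for 0.1 s.
At the end, for the whole second after the job is handed in: The cup rests, let go, in the big stack: its foot 68 to 84 mm below the mouth along the axis (its rim 21 to 37 mm beyond the stack's), in line with the stack within 4 degrees, at rest (z of cup in the frame of big_mouth between -0.084 and -0.068 m and distance between cup and big_mouth below 0.085 m and angle between the z axis of cup and the z axis of big_mouth, either way round below 0.07 rad and linear speed of cup below 0.02 m/s); the robot touches nothing.
It fails at once if the cup is pressed or dropped in so hard that the stack is pushed down more than 4 mm in its rubber grommet (a push of about 12 N) (value of joint big_stack above 0.004 m).
It fails at once if a bystander is shifted by more than 30 mm (distance of any of piston, mug, jar, wrench from where it was at the start of the episode above 0.03 m).
It also fails if it takes over 38 s, if anything falls off the work surface, if the arm or the gripper's body presses on something with over 40 N, if the wrist force passes 120 N, or if a joint passes its speed limit or range.

## Working session

There is one attempt and no reset: what is moved stays moved. The work goes in short steps, Python scripts to look and compute and a tool call to move; the robot and the scene stay as the last step left them, time stands still between calls to the robot, and variables do not carry over. Pictures are saved under pics/ and viewed, and the job is handed in when it is done.

Besides the shell and the picture viewer there is one more tool, called after "Emit:" by a JSON object that holds its "op" and its "data". drive_tool: Moves the arm, as the interface text tells. Its arguments: {"type":"object","properties":{"motion":{"type":"array","items":{"type":"number"}},"force":{"type":"number"}},"required":["motion"]}

```bash
mkdir -p pics; ls; python3 - <<'E'
from station import manip
import cv2,numpy as np
print(manip.sense())
for n in ["scene","side","wrist"]:
    s=manip.snapshot(n); cv2.imwrite(f"pics/{n}0.png",s["color"][:,:,::-1])
    np.savez(f"{n}0.npz",**s)
    print(n,s["fx"],s["fy"],s["cx"],s["cy"],[k for k in s]); print(np.round(s["view"],4))
E
```

```text
pics
{'t': 0.0, 'q': array([-1.31150385e+00,  5.28477526e-01,  1.43391189e+00,  6.10916127e-06,
        1.18141353e+00, -1.78478938e-01]), 'qd': array([-0.00019131,  0.00019659,  0.00034493,  0.00063229,  0.00156899,
       -0.00079052]), 'tau': array([ 9.34997151e-04, -4.42340863e+01, -1.78023899e+01, -2.34655254e-04,
        8.52475612e-03, -5.41406237e-06]), 'tcp_pos': array([ 0.26479031, -0.56528409,  0.20872366]), 'tool_rot': array([ 9.76139672e-01,  2.17140783e-01, -4.18209442e-05, -1.10435937e-03]), 'force': array([-0.01212031,  0.30349159,  0.04472502]), 'ft_torque': array([ 0.01743081, -0.03284907, -0.03323233]), 'finger_gap': 0.9989255730174467}
scene 516.9217413101122 516.9217413101122 273.67203437050046 199.89948968601934 ['color', 'fx', 'fy', 'cx', 'cy', 'view']
[[ 0.7525  0.6585  0.0084 -0.4182]
 [-0.4709  0.5291  0.7059  0.177 ]
 [ 0.4604 -0.5352  0.7083 -1.7786]
 [ 0.      0.      0.      1.    ]]
side 406.8803180277737 406.8803180277737 274.3276908884455 208.80805121390088 ['color', 'fx', 'fy', 'cx', 'cy', 'view']
[[-0.9656 -0.26    0.0032  0.5394]
 [ 0.2061 -0.758   0.6188 -0.175 ]
 [-0.1585  0.5982  0.7856 -1.0548]
 [ 0.      0.      0.      1.    ]]
wrist 291.68371812861545 291.68371812861545 283.1124746883964 204.52260590197238 ['color', 'fx', 'fy', 'cx', 'cy', 'view']
[[ 0.4239 -0.9057 -0.0016 -0.6231]
 [ 0.866   0.4058 -0.2921  0.0371]
 [ 0.2652  0.1225  0.9564 -0.3801]
 [ 0.      0.      0.      1.    ]]
```

View pics/scene0.png

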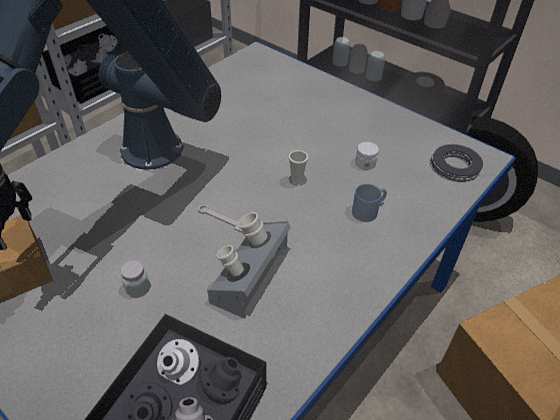

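View pics/side0.png

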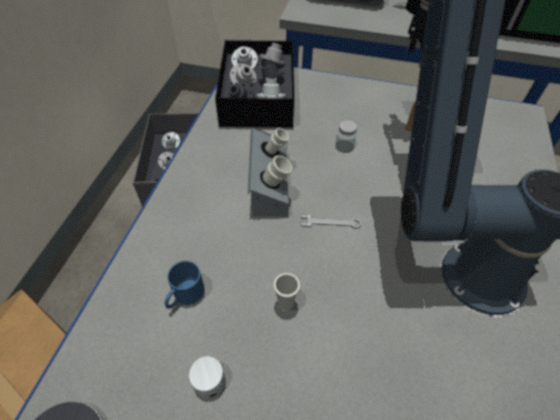

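View pics/wrist0.png

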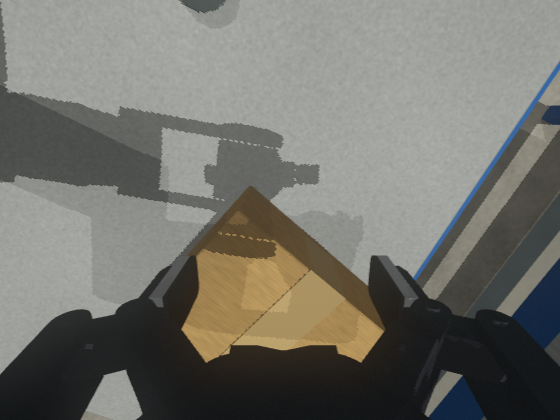

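The scene view shows the loose cup's mouth near (298,157) and the big stack near (250,222), at the rack's +y place, with the small stack near (229,255). In the side view the cup is at (287,287), the big stack at (277,167), and the wrench in front of the rack. I'll crop and enlarge these areas.

```bash
python3 - <<'E'
import cv2,numpy as np
a=cv2.imread("pics/scene0.png");b=cv2.imread("pics/side0.png")
c=[a[140:200,270:330],a[190:320,195:300],b[260:320,255:320],b[115:220,240:310]]
c=[cv2.resize(x,(390,290),interpolation=cv2.INTER_NEAREST) if 0 else cv2.resize(x,None,fx=290/x.shape[0],fy=290/x.shape[0],interpolation=cv2.INTER_CUBIC) for x in c]
c=[cv2.copyMakeBorder(x,0,5,0,max(0,390-x.shape[1]),cv2.BORDER_CONSTANT)[:, :390] for x in c]
cv2.imwrite("pics/crop0.png",np.vstack([np.hstack(c[:2]),np.hstack(c[2:])]))
E
```

```text
(no output)
```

View pics/crop0.png

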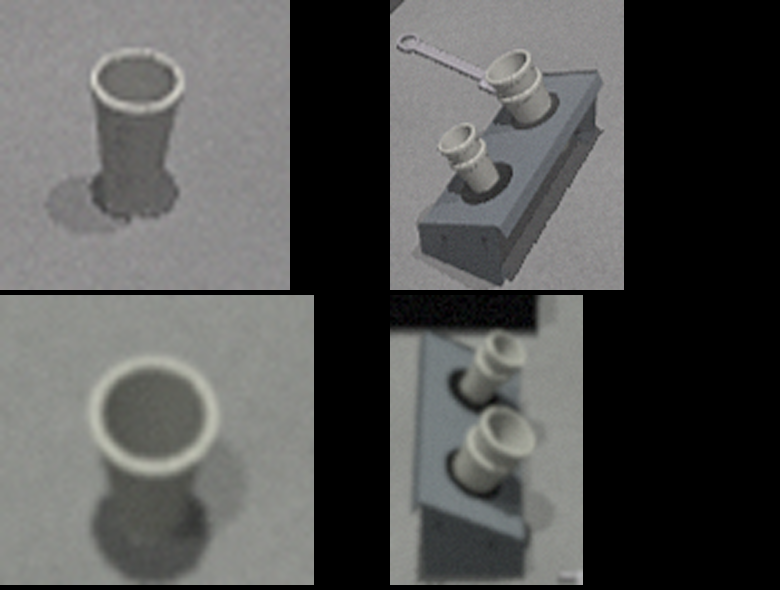

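```bash
cat > h.py <<'E'
import numpy as np,cv2
from scipy.spatial.transform import Rotation as R
def load(n): return dict(np.load(n+".npz"))
def ray(s,uv):
    V=s["view"];d=np.array([(uv[0]-s["cx"])/s["fx"],-(uv[1]-s["cy"])/s["fy"],-1.])
    d=V[:3,:3].T@d; return -V[:3,:3].T@V[:3,3], d/np.linalg.norm(d)
def onz(s,uv,z):
    o,d=ray(s,uv); return o+d*(z-o[2])/d[2]
def tri(rs):
    A=np.zeros((3,3));b=np.zeros(3)
    for o,d in rs:
        P=np.eye(3)-np.outer(d,d);A+=P;b+=P@o
    p=np.linalg.solve(A,b); return p,[np.linalg.norm((np.eye(3)-np.outer(d,d))@(p-o))*1e3 for o,d in rs]
def proj(s,p):
    c=s["view"]@np.r_[p,1]; return np.array([s["cx"]-s["fx"]*c[0]/c[2], s["cy"]+s["fy"]*c[1]/c[2]])
E
python3 - <<'E'
from h import *
a=load("scene0");b=load("side0")
np.set_printoptions(precision=4,suppress=True)
print("cup",onz(a,(298.4,156.6),.105),onz(b,(286.9,284.8),.105),tri([ray(a,(298.4,156.6)),ray(b,(286.9,284.8))]))
print("big",tri([ray(a,(248.3,220.5)),ray(b,(282.7,165.7))]))
p=onz(a,(290,221.4),.117);q=onz(a,(244.3,292.2),.117);print(p,q,np.linalg.norm(p-q),np.degrees(np.arctan2(*(p-q)[:2])))
# rims by mask: fit outer rim
for s,c,r in((a,(298,157),14),(b,(287,285),17)):
    g=cv2.cvtColor(s["color"],cv2.COLOR_RGB2GRAY); x,y=c
    sub=g[y-r:y+r,x-r:x+r]; m=(sub>np.median(sub)+25).astype(np.uint8)
    m=(sub>165).astype(np.uint8) 
    cs,_=cv2.findContours(m,cv2.RETR_EXTERNAL,cv2.CHAIN_APPROX_NONE); k=max(cs,key=len)
    e=cv2.fitEllipse(k);print(e[0][0]+x-r,e[0][1]+y-r,e[1:],np.percentile(sub,[5,50,90,99]))
E
```

```text
cup [0.4781 0.203  0.105 ] [0.4728 0.2105 0.105 ] (array([0.4738, 0.208 , 0.0996]), [np.float64(0.4856573071412669), np.float64(0.4856573071413405)])
big (array([ 0.5675, -0.1171,  0.1393]), [np.float64(0.486616351336809), np.float64(0.48661635133694525)])
[ 0.6393 -0.0306  0.117 ] [ 0.7042 -0.2768  0.117 ] 0.2546077535620715 -14.77176538415887
295.3724822998047 155.82968139648438 ((10.68612003326416, 12.851914405822754), 95.60941314697266) [ 91.   141.   150.7  188.34]
286.23860359191895 284.01035499572754 ((22.492324829101562, 26.050426483154297), 94.80509185791016) [ 84.  140.5 168.  182. ]
```

```bash
cat >> h.py <<'E'
def T(pos,rot):
    M=np.eye(4);M[:3,:3]=R.from_quat(rot).as_matrix() if np.size(rot)==4 else rot;M[:3,3]=pos;return M
def rel(cur,tgt):
    D=np.linalg.inv(cur)@tgt; return np.r_[D[:3,3]*1e3, np.degrees(R.from_matrix(D[:3,:3]).as_rotvec())]
def down(yaw,tilt=0):
    # tool z tilted by 'tilt' deg toward +x' (x' at yaw)
    c,s=np.cos(np.radians(yaw)),np.sin(np.radians(yaw));t=np.radians(tilt)
    z=np.array([np.sin(t)*c,np.sin(t)*s,-np.cos(t)]);y=np.array([s,-c,0]);x=np.cross(y,z);return np.c_[x,y,z]
def cur():
    from station import manip
    s=manip.sense();return s,T(s["tcp_pos"],s["tool_rot"])
E
python3 - <<'E'
from h import *
np.set_printoptions(precision=3,suppress=True)
s,C=cur();w=load("wrist0")
cam=np.linalg.inv(w["view"]);X=np.linalg.inv(C)@cam;print(X)
for p in [(.42,-.13,.36),(.47,-.13,.36),(.5,-.13,.36)]:
    M=T(p,down(14.8)); v=dict(w);v["view"]=np.linalg.inv(M@X)
    print(rel(C,M),proj(v,[.57,-.117,.147]),proj(v,[.474,.207,.105]))
E
```

```text
[[-0.     0.956  0.292  0.075]
 [ 1.     0.    -0.    -0.001]
 [-0.     0.292 -0.956 -0.164]
 [ 0.     0.     0.     1.   ]]
[ 325.189 -328.868 -150.409   -0.098   -0.009   10.284] [306.045  49.897] [46.02  65.288]
[ 370.474 -307.671 -150.43    -0.098   -0.009   10.284] [294.6    94.192] [ 45.08  104.227]
[ 397.645 -294.953 -150.443   -0.098   -0.009   10.284] [288.162 119.109] [ 44.547 126.286]
```

Emit:
{"op": "drive_tool", "data": {"motion": [50, -37, -60, 0, 0, 2, 85, 100, -74, -110, 0, 0, 4, 85, 150, -110, -150, 0, 0, 6, 85, 200, -148, -150, 0, 0, 8, 85, 250, -185, -150, 0, 0, 10, 85, 300, -222, -150, 0, 0, 10, 85, 350, -259, -150, 0, 0, 10, 85, 397, -295, -150, 0, 0, 10, 85]}}

```text
t: 1.15
tcp_pos: [0.4807, -0.1647, 0.3592]
tool_rot: [0.991, 0.131, 0.0, -0.001]
force: [1.0, 0.1, 0.3]
finger_gap: 0.996
```

Emit:
{"op": "drive_tool", "data": {"motion": [0, 0, 0, 0, 0, 0, 85]}}

```text
t: 1.27
tcp_pos: [0.4817, -0.1607, 0.3591]
tool_rot: [0.991, 0.135, 0.0, -0.001]
force: [-0.5, -0.6, -0.1]
finger_gap: 0.997
```

```bash
python3 - <<'E'
from station import manip
from h import *
s=manip.snapshot("wrist");np.savez("wrist1.npz",**s);cv2.imwrite("pics/wrist1.png",s["color"][:,:,::-1])
E
```

```text
(no output)
```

View pics/wrist1.png

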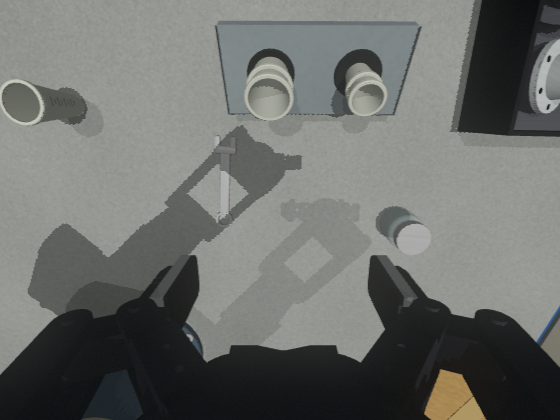

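The wrist view shows the big mouth at about (270,99), the small stack at (368,98), the loose cup's rim at (21,102), and the rack plate corners at (217,22) and (420,24). Next I'll measure these precisely.

```bash
python3 - <<'E'
from h import *
np.set_printoptions(precision=4,suppress=True)
w=load("wrist1");g=cv2.cvtColor(w["color"],cv2.COLOR_RGB2GRAY)
out=[]
for (x,y,r) in ((270,99,30),(21,102,30),(368,98,30)):
    x0=max(0,x-r);sub=w["color"][y-r:y+r,x0:x0+2*r]
    out.append(cv2.resize(sub[:,:,::-1],(260,260),interpolation=cv2.INTER_CUBIC))
    gs=g[y-r:y+r,x0:x0+2*r]; m=(gs>165).astype(np.uint8)
    out.append(cv2.cvtColor(cv2.resize(m*255,(260,260),interpolation=0),cv2.COLOR_GRAY2BGR))
cv2.imwrite("pics/crop1.png",np.vstack([np.hstack(out[0::2]),np.hstack(out[1::2])]))
E
```

```text
(no output)
```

View pics/crop1.png

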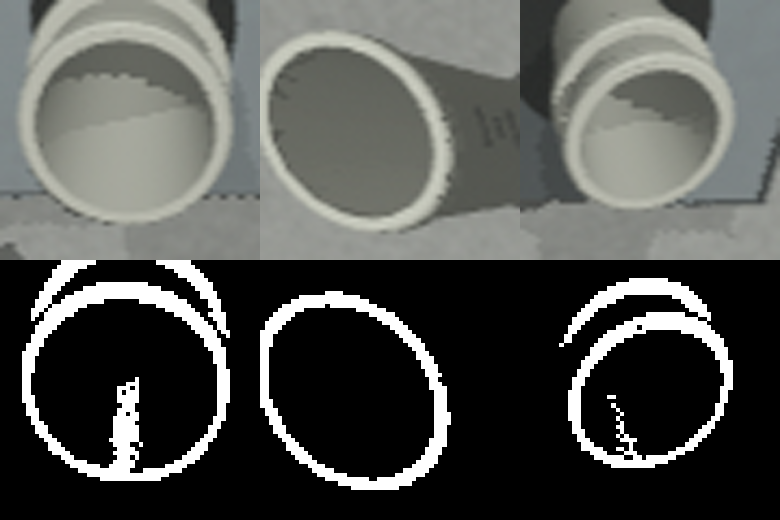

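```bash
cat >> h.py <<'E'
def rim(s,c,r,thr=165):
    """inner-edge points and outer-edge points of a bright rim by radial scan"""
    g=cv2.GaussianBlur(cv2.cvtColor(s["color"],cv2.COLOR_RGB2GRAY),(3,3),0)
    x,y=c;x0,y0=max(0,x-r),max(0,y-r);m=(g[y0:y+r,x0:x+r]>thr).astype(np.uint8)
    cs,h=cv2.findContours(m,cv2.RETR_CCOMP,cv2.CHAIN_APPROX_NONE)
    k=max([k for k,hh in zip(cs,h[0]) if hh[3]>=0],key=cv2.contourArea)
    k=cv2.convexHull(k)[:,0,:]+[x0,y0]
    return k.astype(float)
def circ(s,pts,c,n):
    P=[]
    for uv in pts:
        o,d=ray(s,uv);P.append(o+d*((c-o)@n)/(d@n))
    P=np.array(P);e=np.linalg.svd(n[None])[2][1:]
    q=(P-c)@e.T;A=np.c_[2*q,np.ones(len(q))];z=np.linalg.lstsq(A,(q**2).sum(1),rcond=None)[0]
    rad=np.sqrt(z[2]+z[:2]@z[:2]);res=np.linalg.norm(q-z[:2],axis=1)-rad
    return c+z[:2]@e,rad,res.std()
E
python3 - <<'E'
from h import *
np.set_printoptions(precision=4,suppress=True)
w=load("wrist1")
for zz in (.1,.11,.12):
    p,q=onz(w,(217,22),zz),onz(w,(420,24),zz);print("back edge",zz,p,q,np.linalg.norm(p-q),np.degrees(np.arctan2(-(p-q)[0],(p-q)[1])))
for zz in (.05,.057):
    p,q=onz(w,(231,113),zz),onz(w,(404,114),zz);print("front edge",zz,p,q,np.linalg.norm(p-q),np.degrees(np.arctan2(-(p-q)[0],(p-q)[1])))
for yaw in (13,14,15,16):
  n=-down(yaw,30)[:,2];pts=rim(w,(270,99),30);c0=onz(w,(270,99),.147)
  for _ in range(3):
    c,r,e=circ(w,pts,c0,n); o,d=ray(w,proj(w,c)); c0=o+d*(.147-o[2])/d[2]
  print(yaw,"big",c0,r,e)
pts=rim(w,(21,102),30);print("cup",circ(w,pts,onz(w,(21,102),.105),np.array([0,0,1.])))
n=-down(14.5,30)[:,2]
pts=rim(w,(368,98),30);print("small",circ(w,pts,onz(w,(368,98),.12),n))
a=load("scene0");b=load("side0");
for v in(w,a,b): print(proj(v,c0))
E
```

```text
back edge 0.1 [ 0.6413 -0.0274  0.1   ] [ 0.708  -0.2777  0.1   ] 0.25905779099329096 14.933328985967945
back edge 0.11 [ 0.6392 -0.0301  0.11  ] [ 0.7044 -0.2745  0.11  ] 0.25294326390166627 14.933328985967949
back edge 0.12 [ 0.6372 -0.0327  0.12  ] [ 0.7008 -0.2712  0.12  ] 0.2468287368100415 14.933328985967957
front edge 0.05 [ 0.5358 -0.0601  0.05  ] [ 0.6059 -0.319   0.05  ] 0.26811933881491734 15.144846594480708
front edge 0.057 [ 0.5361 -0.0613  0.057 ] [ 0.6051 -0.3163  0.057 ] 0.26415706148535256 15.144846594480715
13 big [ 0.5684 -0.1167  0.147 ] 0.026822868821741255 0.0005009142291378405
14 big [ 0.5684 -0.1167  0.147 ] 0.026817226811300644 0.0004902587350578191
15 big [ 0.5684 -0.1167  0.147 ] 0.026812131117837274 0.0004844009004870374
16 big [ 0.5684 -0.1167  0.147 ] 0.02680757894355034 0.0004834458088837837
cup (array([0.4752, 0.2092, 0.105 ]), np.float64(0.02697016917196501), np.float64(0.00019563952905797945))
small (array([ 0.6033, -0.2396,  0.1195]), np.float64(0.02199656326593154), np.float64(0.0004748540864190625))
[268.4954  98.2477]
[248.393  218.5228]
[282.2295 163.7808]
```

```bash
python3 - <<'E'
from h import *
np.set_printoptions(precision=1,suppress=True)
s,C=cur();print(rel(C,T([.475,.209,.22],down(15))))
E
```

```text
[  92.4 -359.7  139.6   -0.1    0.     0.3]
```

Emit:
{"op": "drive_tool", "data": {"motion": [15, -60, 0, 0, 0, 0, 85, 30, -120, 0, 0, 0, 0, 85, 45, -180, 20, 0, 0, 0, 85, 60, -235, 50, 0, 0, 0, 85, 75, -290, 85, 0, 0, 0, 85, 85, -335, 115, 0, 0, 0, 85, 92, -360, 138, 0, 0, 0.3, 85, 92, -360, 138, 0, 0, 0.3, 85]}}

```text
t: 2.33
tcp_pos: [0.4733, 0.2088, 0.2194]
tool_rot: [0.991, 0.131, -0.003, -0.0]
force: [-0.8, -0.1, 0.7]
finger_gap: 0.996
```

```bash
python3 - <<'E'
from station import manip
from h import *
np.set_printoptions(precision=4,suppress=True)
s=manip.snapshot("wrist");np.savez("wrist2.npz",**s);cv2.imwrite("pics/wrist2.png",s["color"][:,:,::-1])
S,C=cur();print(S["tcp_pos"],np.abs(S["qd"]).max())
uv=proj(s,[.475,.209,.105]).round().astype(int);print(uv)
try:
  pts=rim(s,tuple(uv),60);c,r,e=circ(s,pts,onz(s,uv,.105),np.array([0,0,1.]));print("cup",c,r,e)
  for d in(.08,.19): print(rel(C,T(c-[0,0,.105]+[0,0,d],down(15))))
except Exception as x: print(x)
E
```

```text
[0.4745 0.2081 0.2207] 0.03426445785946445
[285 193]
max() iterable argument is empty
```

View pics/wrist2.png

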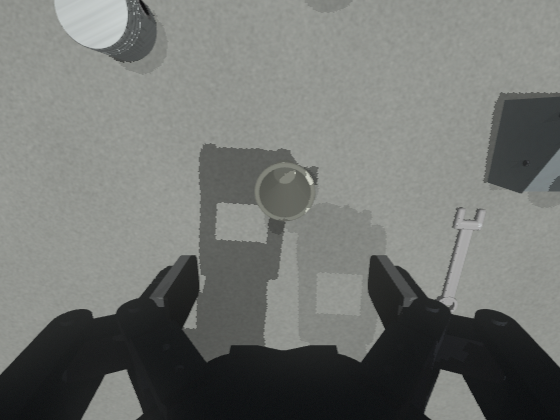

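```bash
python3 - <<'E'
from h import *
from station import manip
np.set_printoptions(precision=2,suppress=True)
print(manip.hold_point_z,[k for k in dir(manip) if k[0]!='_'])
s,C=cur();print(rel(C,T([.4755,.2085,.079],down(15))))
E
```

```text
0.0187 ['PlanningError', 'hold_point_z', 'sense', 'sign_off', 'snapshot']
[  1.5    0.01 141.69  -0.05   0.16   0.04]
```

Emit:
{"op": "drive_tool", "data": {"motion": [1.5, 0, 40, 0, 0.1, 0, 85, 1.5, 0, 85, 0, 0.1, 0, 85, 1.5, 0, 120, 0, 0.1, 0, 85, 1.5, 0, 138, 0, 0.1, 0, 85, 1.5, 0, 142, 0, 0.1, 0, 85, 1.5, 0, 142, 0, 0.1, 0, 85], "force": 40}}

```text
t: 3.12
tcp_pos: [0.4769, 0.2075, 0.0797]
tool_rot: [0.992, 0.13, 0.0, -0.0]
force: [0.5, -0.0, 0.1]
finger_gap: 0.998
```

```bash
python3 - <<'E'
from station import manip
import cv2
print(manip.sense()["tcp_pos"],manip.sense()["force"])
for n in("wrist","side"):
  s=manip.snapshot(n);im=s["color"][:,:,::-1]
  if n=="side": im=cv2.resize(im[200:350,180:380],None,fx=4,fy=4)
  cv2.imwrite(f"pics/{n}3.png",im)
E
```

```text
[0.47686378 0.20750494 0.0796568 ] [ 0.49716579 -0.04360608  0.11506088]
```

View pics/wrist3.png

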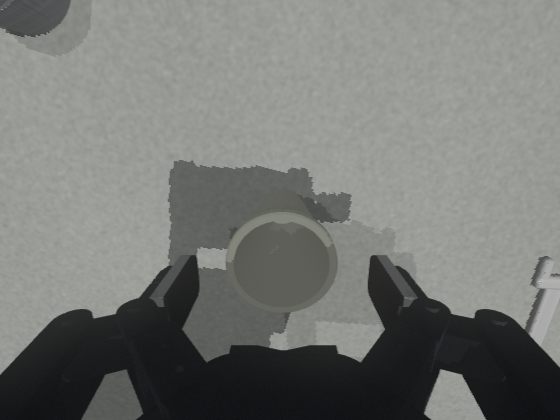

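View pics/side3.png

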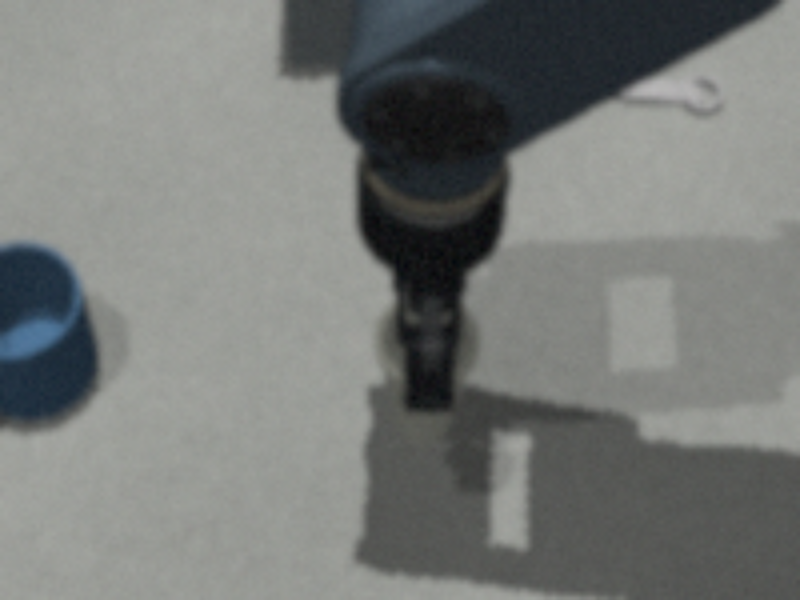

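The cup's rim is centred at (281,261), midway between the fingers at about column 283, so I'll close on it gently.

Emit:
{"op": "drive_tool", "data": {"motion": [0, 0, 0, 0, 0, 0, 70, 0, 0, 0, 0, 0, 0, 62, 0, 0, 0, 0, 0, 0, 50, 0, 0, 0, 0, 0, 0, 45, 0, 0, 0, 0, 0, 0, 45, 0, 0, 0, 0, 0, 0, 45], "force": 40}}

```text
t: 3.98
tcp_pos: [0.4786, 0.2074, 0.0817]
tool_rot: [0.991, 0.131, 0.003, 0.0]
force: [-0.4, -3.6, 10.3]
finger_gap: 0.524
```

Emit:
{"op": "drive_tool", "data": {"motion": [0, 0, -30, 0, 0, 0, 45, 0, 0, -80, 0, 0, 0, 45, 0, 0, -130, 0, 0, 0, 45, 0, 0, -170, 0, 0, 0, 45, 0, 0, -190, 0, 0, 0, 45, 0, 0, -190, 0, 0, 0, 45]}}

```text
t: 4.72
tcp_pos: [0.4784, 0.2078, 0.2733]
tool_rot: [0.991, 0.131, 0.005, 0.0]
force: [0.2, 0.0, 0.6]
finger_gap: 0.524
```

```bash
python3 - <<'E'
from h import *
from station import manip
np.set_printoptions(precision=4,suppress=True)
s=manip.snapshot("wrist");np.savez("wrist4.npz",**s);cv2.imwrite("pics/wrist4.png",s["color"][:,:,::-1])
s,C=cur();print(s["tcp_pos"],s["force"])
w=load("wrist4")
for x in (0,.005,-.005):print(x,[proj(w,(C@[x,0,-z,1])[:3]) for z in (.015,.019,.025)])
s=manip.snapshot("side");im=s["color"][:,:,::-1]
cv2.imwrite("pics/side4.png",cv2.resize(im[150:350,180:380],None,fx=3,fy=3))
E
```

```text
[0.4774 0.2076 0.2718] [-0.628  -0.4283 -0.2379]
0 [array([284.8915, 254.9348]), array([284.9384, 258.191 ]), array([285.0132, 263.3727])]
0.005 [array([284.9074, 246.9289]), array([284.9552, 250.0243]), array([285.0312, 254.9529])]
-0.005 [array([284.8758, 262.8031]), array([284.922 , 266.2139]), array([284.9955, 271.6389])]
```

View pics/wrist4.png

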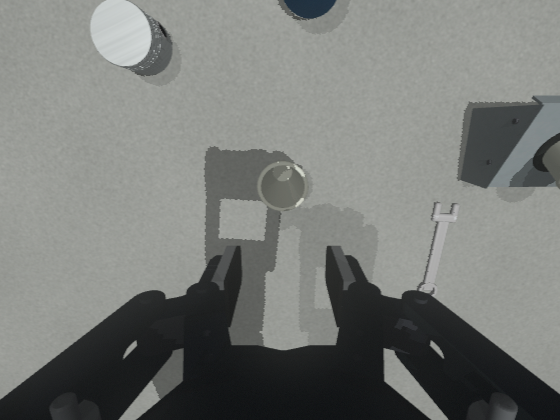

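View pics/side4.png

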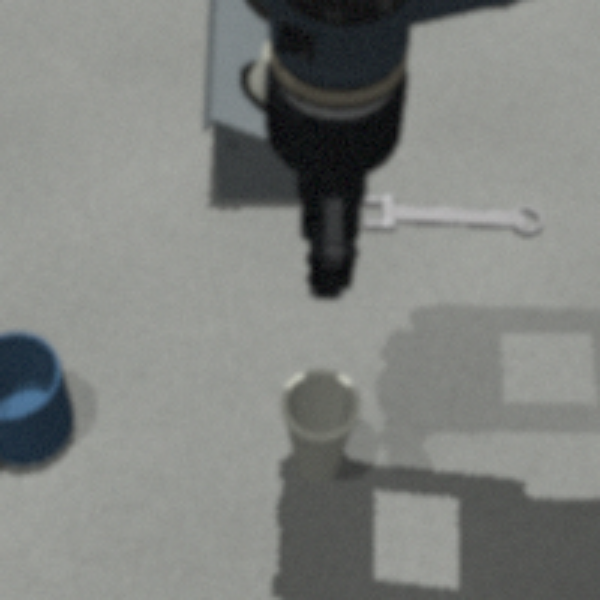

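The grasp missed: the opening ended at the commanded 45 mm, and 10 N acted upward on the tool, so the tips probably came down on top of the rim. The cup still stands upright at (282,186). Before retrying I'll measure where the fingertips really are.

```bash
python3 - <<'E'
from h import *
from station import manip
np.set_printoptions(precision=4,suppress=True)
S,C=cur();print(C[:3,3])
im={}
for n in("scene","side"):
  s=manip.snapshot(n);np.savez(n+"5.npz",**s)
  uv=proj(s,C[:3,3]);print(n,uv, "axis pts", [proj(s,(C@[0,y,z,1])[:3]).round(1) for y in(-.03,.03) for z in (0,-.03)])
  x,y=uv.round().astype(int);c=s["color"][y-50:y+50,x-50:x+50,::-1];c=cv2.resize(c,(400,400),interpolation=0)
  for yy in (-.03,.03):
    for z,col in((0,(0,0,255)),(-.03,(0,255,0))):
      p=proj(s,(C@[0,yy,z,1])[:3]); q=((p-[x-50,y-50])*4).astype(int);cv2.circle(c,tuple(int(k) for k in q),3,col,-1)
  im[n]=c
cv2.imwrite("pics/tips5.png",np.hstack([np.clip(im[k].astype(float)*1.6,0,255).astype(np.uint8) for k in im]))
w=load("wrist4");g=cv2.cvtColor(w["color"],cv2.COLOR_RGB2GRAY)
uv=(282,186);pts=rim(w,uv,35,150);c=onz(w,uv,.105);print(circ(w,pts,c,np.array([0,0,1.])))
E
```

```text
[0.4768 0.2074 0.2708]
scene [301.4605 111.2873] axis pts [array([305.7, 105.9]), array([306.2,  97.1]), array([297.1, 116.8]), array([297.6, 108. ])]
side [287.6464 242.8299] axis pts [array([288., 256.]), array([288.5, 247.5]), array([287.3, 230.2]), array([287.8, 221.3])]Traceback (most recent call last):
  File "<stdin>", line 16, in <module>
  File "h.py", line 32, in rim
    k=max([k for k,hh in zip(cs,h[0]) if hh[3]>=0],key=cv2.contourArea)
ValueError: max() iterable argument is empty
```

View pics/tips5.png

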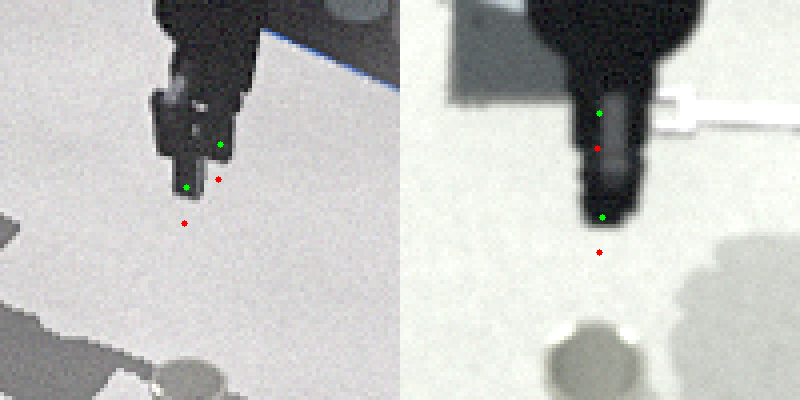

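```bash
python3 - <<'E'
from h import *
np.set_printoptions(precision=4,suppress=True)
w=load("wrist4");c=w["color"][150:220,245:320,::-1]
cv2.imwrite("pics/c6.png",cv2.resize(c,None,fx=8,fy=8,interpolation=cv2.INTER_CUBIC))
E
```

```text
(no output)
```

View pics/c6.png

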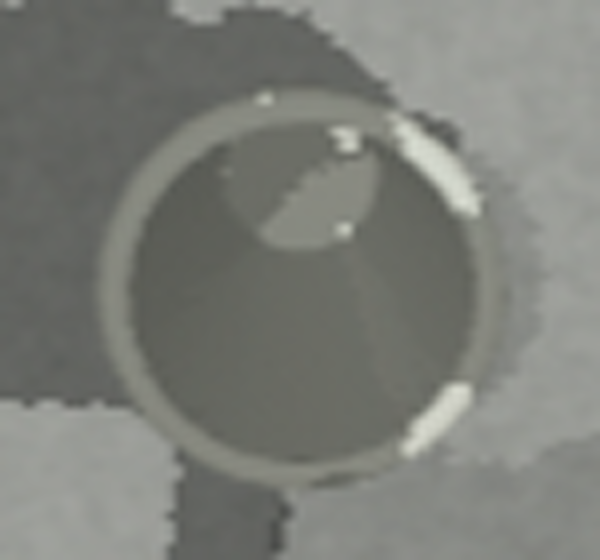

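```bash
python3 - <<'E'
from h import *
np.set_printoptions(precision=4,suppress=True)
w=load("wrist4");p=onz(w,(282.6,185.8),.105);print(p)
S,C=cur();print(C[:3,3]);print(rel(C,T([p[0],p[1],.058],down(15))))
E
```

```text
[0.4762 0.2085 0.105 ]
[0.4765 0.2073 0.2701]
[ -0.4248  -1.5644 212.0971   0.0812  -0.1233   0.0754]
```

Emit:
{"op": "drive_tool", "data": {"motion": [0, -1, 20, 0, 0, 0, 85, 0, -1, 50, 0, 0, 0, 85, 0, -1, 90, 0, 0, 0, 85, 0, -1, 130, 0, 0, 0, 85, 0, -1, 165, 0, 0, 0, 85, 0, -1, 190, 0, 0, 0, 85, 0, -1, 208, 0, 0, 0, 85, 0, -1, 212, 0, 0, 0, 85]}}

```text
t: 5.92
tcp_pos: [0.475, 0.2077, 0.0559]
tool_rot: [0.991, 0.131, -0.001, 0.001]
force: [0.2, -0.5, 0.2]
finger_gap: 0.996
```

Emit:
{"op": "drive_tool", "data": {"motion": [0, 0, 0, 0, 0, 0, 70, 0, 0, 0, 0, 0, 0, 62, 0, 0, 0, 0, 0, 0, 55, 0, 0, 0, 0, 0, 0, 50, 0, 0, 0, 0, 0, 0, 50], "force": 40}}

```text
t: 6.55
tcp_pos: [0.4758, 0.2079, 0.0567]
tool_rot: [0.991, 0.131, -0.0, 0.001]
force: [-0.0, -0.0, 6.7]
finger_gap: 0.684
```

```bash
python3 - <<'E'
from station import manip
import cv2
s=manip.sense();print(s["t"],s["tcp_pos"],s["force"],s["finger_gap"]*85.4)
cv2.imwrite("pics/wrist7.png",manip.snapshot("wrist")["color"][:,:,::-1])
E
```

```text
6.55 [0.47583328 0.20790386 0.05673863] [-0.04287305 -0.00836673  6.7457909 ] 58.41680882321051
```

View pics/wrist7.png

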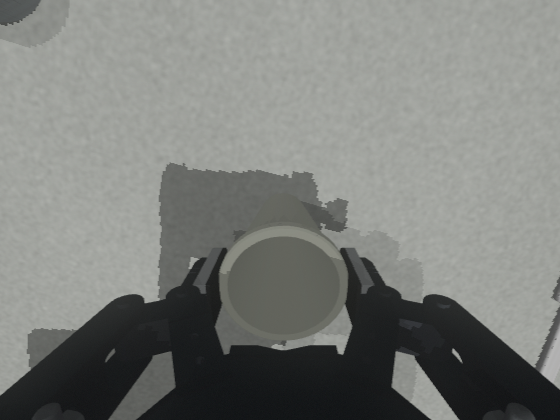

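Emit:
{"op": "drive_tool", "data": {"motion": [0, 0, -15, 0, 0, 0, 45, 0, 0, -45, 0, 0, 0, 45, 0, 0, -90, 0, 0, 0, 45, 0, 0, -135, 0, 0, 0, 45, 0, 0, -175, 0, 0, 0, 45, 0, 0, -200, 0, 0, 0, 45, 0, 0, -210, 0, 0, 0, 45, 0, 0, -210, 0, 0, 0, 45]}}

```text
t: 7.6
tcp_pos: [0.4757, 0.2082, 0.267]
tool_rot: [0.991, 0.131, -0.0, 0.001]
force: [-0.5, 0.1, -0.7]
finger_gap: 0.681
```

```bash
cat >> h.py <<'E'
M0=np.array([.5684,-.1167,.147]);YAW=15.;N=-down(YAW,30)[:,2]
def ins(h,tz=.0567,off=(0,0)):
    """tool pose for cup foot at signed height h above mouth along the axis; off=cup centre in tool x,y"""
    Rm=down(YAW,30); return T(M0+N*h-Rm@np.array([off[0],off[1],tz]),Rm)
E
python3 - <<'E'
from h import *
from station import manip
np.set_printoptions(precision=4,suppress=True)
s,C=cur();print(s["t"],s["tcp_pos"],s["force"],s["finger_gap"]*85.4)
print(rel(C,ins(.04)).round(1), ins(.04)[:3,3])
w=manip.snapshot("wrist");np.savez("wrist8.npz",**w);cv2.imwrite("pics/wrist8.png",w["color"][:,:,::-1])
for n in("scene","side"):
  v=manip.snapshot(n);np.savez(n+"8.npz",**v)
print(proj(w,(C@[0,0,.0567-.105,1])[:3]))
E
```

```text
7.6 [0.4757 0.2082 0.267 ] [-0.4797  0.1051 -0.6753] 58.159634810717094
[-43.3 337.7  36.7   0.   30.    0.1] [ 0.5217 -0.1292  0.2307]
[285.414  287.7683]
```

View pics/wrist8.png

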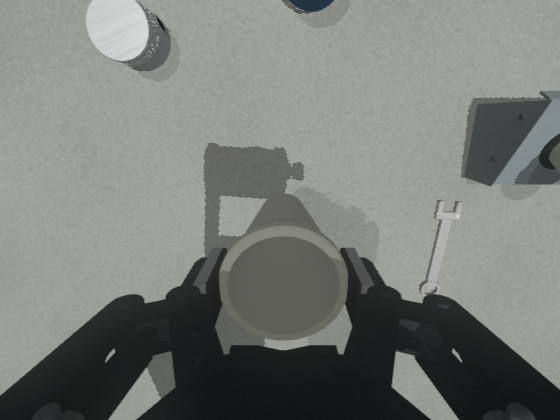

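Emit:
{"op": "drive_tool", "data": {"motion": [-5, 40, 0, 0, 4, 0, 45, -10, 90, 0, 0, 8, 0, 45, -20, 140, 0, 0, 12, 0, 45, -30, 190, 0, 0, 16, 0, 45, -36, 240, 0, 0, 20, 0, 45, -41, 285, 0, 0, 24, 0, 45, -43, 320, 0, 0, 28, 0, 45, -43, 338, 5, 0, 30, 0, 45]}}

```text
t: 8.75
tcp_pos: [0.5208, -0.1319, 0.2597]
tool_rot: [0.958, 0.125, 0.255, -0.033]
force: [0.3, 0.5, -0.5]
finger_gap: 0.681
```

Emit:
{"op": "drive_tool", "data": {"motion": [0, 0, 0, 0, 0, 0, 45, 0, 0, 0, 0, 0, 0, 45]}}

```text
t: 9.0
tcp_pos: [0.5202, -0.1311, 0.259]
tool_rot: [0.959, 0.125, 0.254, -0.034]
force: [-0.0, 0.4, 0.3]
finger_gap: 0.689
```

```bash
python3 - <<'E'
from h import *
from station import manip
np.set_printoptions(precision=4,suppress=True)
s,C=cur();print(s["t"],s["tcp_pos"],s["force"],s["finger_gap"]*85.4)
print(rel(C,ins(.04)).round(1),"foot in mouth frame mm",1e3*(np.linalg.inv(T(M0,down(YAW,30)))@C@[0,0,.0567,1]))
im=[]
for n in("scene","side"):
  v=manip.snapshot(n);np.savez(n+"9.npz",**v)
  x,y=proj(v,M0).astype(int);c=v["color"][y-45:y+45,x-40:x+40,::-1];c=cv2.resize(c,None,fx=5,fy=5,interpolation=cv2.INTER_CUBIC)
  im.append(c)
cv2.imwrite("pics/pre9.png",np.hstack(im))
w=manip.snapshot("wrist");np.savez("wrist9.npz",**w);cv2.imwrite("pics/wrist9.png",w["color"][:,:,::-1])
E
```

```text
9.0 [ 0.5202 -0.1311  0.259 ] [-0.0339  0.3604  0.3192] 58.816339316709026
[-12.3  -1.4  25.5  -0.1   0.3  -0.1] foot in mouth frame mm [  12.1519    1.3697  -65.4106 1000.    ]
```

View pics/pre9.png

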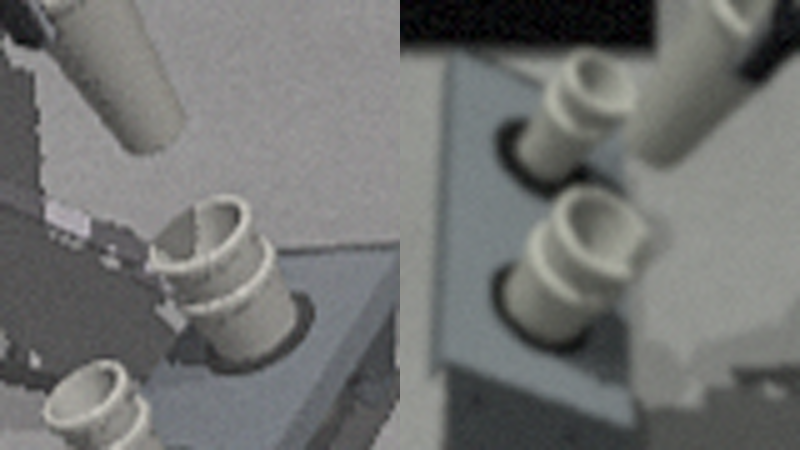

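View pics/wrist9.png

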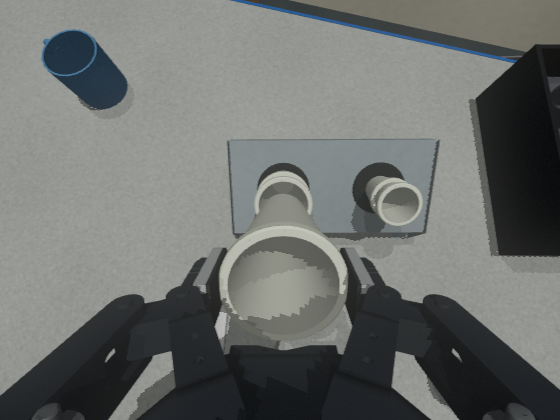

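Emit:
{"op": "drive_tool", "data": {"motion": [-6, -0.7, 8, 0, 0.2, 0, 45, -12, -1.4, 18, 0, 0.3, 0, 45, -12.3, -1.4, 28, 0, 0.3, 0, 45, -12.3, -1.4, 33, 0, 0.3, 0, 45, -12.3, -1.4, 33, 0, 0.3, 0, 45]}}

```text
t: 9.78
tcp_pos: [0.5261, -0.1277, 0.2246]
tool_rot: [0.958, 0.126, 0.257, -0.034]
force: [-0.2, 0.7, -1.2]
finger_gap: 0.681
```

```bash
cat > chk.py <<'E'
from h import *
from station import manip
import sys
np.set_printoptions(precision=4,suppress=True)
k=sys.argv[1]
s,C=cur();print(s["t"],s["tcp_pos"],s["force"],s["finger_gap"]*85.4)
print("foot in mouth frame mm",1e3*(np.linalg.inv(T(M0,down(YAW,30)))@C@[0,0,.0567,1])[:3])
for h in (.025,-.055,-.065,-.068):print(h,rel(C,ins(h)).round(1))
im=[]
for n in("scene","side"):
  v=manip.snapshot(n);np.savez(n+k+".npz",**v)
  x,y=proj(v,M0).astype(int);x0,y0=x-40,y-60;c=v["color"][y0:y0+100,x0:x0+80,::-1];c=cv2.resize(c,None,fx=5,fy=5,interpolation=cv2.INTER_CUBIC)
  d=c.copy()
  def ring(Mx,z,r,col):
    P=[((proj(v,(Mx@[r*np.cos(a),r*np.sin(a),z,1])[:3])-[x0,y0]+.5)*5).astype(int) for a in np.linspace(0,6.28,40)]
    cv2.polylines(c,[np.array(P).reshape(-1,1,2)],True,col,1)
  ring(C,.0567,.017,(0,0,255));ring(C,.0567-.105,.030,(0,0,255))
  B=T(M0,down(YAW,30));ring(B,0,.030,(0,255,0))
  im.append(c)
cv2.imwrite(f"pics/chk{k}.png",np.hstack(im))
E
python3 chk.py 10
```

```text
9.775 [ 0.5261 -0.1277  0.2246] [-0.2091  0.7094 -1.182 ] 58.162015750594975
foot in mouth frame mm [  0.946   -0.3821 -32.3312]
0.025 [-0.9  0.3  7.3 -0.  -0.  -0. ]
-0.055 [-1.   0.4 87.3 -0.  -0.  -0. ]
-0.065 [-1.   0.4 97.3 -0.  -0.  -0. ]
-0.068 [ -1.    0.4 100.3  -0.   -0.   -0. ]
```

View pics/chk10.png

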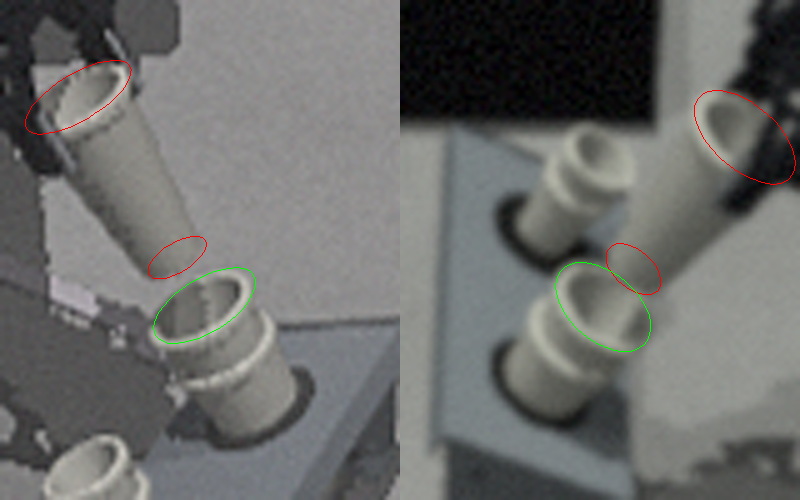

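Emit:
{"op": "drive_tool", "data": {"motion": [-1, 0.4, 8, 0, 0, 0, 45, -1, 0.4, 18, 0, 0, 0, 45, -1, 0.4, 28, 0, 0, 0, 45, -1, 0.4, 38, 0, 0, 0, 45, -1, 0.4, 48, 0, 0, 0, 45, -1, 0.4, 57, 0, 0, 0, 45, -1, 0.4, 62, 0, 0, 0, 45, -1, 0.4, 62, 0, 0, 0, 45]}}

```text
t: 10.88
tcp_pos: [0.5554, -0.1203, 0.1706]
tool_rot: [0.958, 0.126, 0.257, -0.034]
force: [0.0, 0.2, -1.0]
finger_gap: 0.68
```

```bash
python3 chk.py 11
```

```text
10.875 [ 0.5554 -0.1203  0.1706] [ 0.0482  0.1502 -0.9559] 58.04727504896822
foot in mouth frame mm [ 0.1873  0.1317 29.5419]
0.025 [ -0.1  -0.2 -54.5  -0.   -0.1  -0. ]
-0.055 [-0.2 -0.1 25.5 -0.  -0.1 -0. ]
-0.065 [-0.2 -0.1 35.5 -0.  -0.1 -0. ]
-0.068 [-0.2 -0.1 38.5 -0.  -0.1 -0. ]
```

View pics/chk11.png

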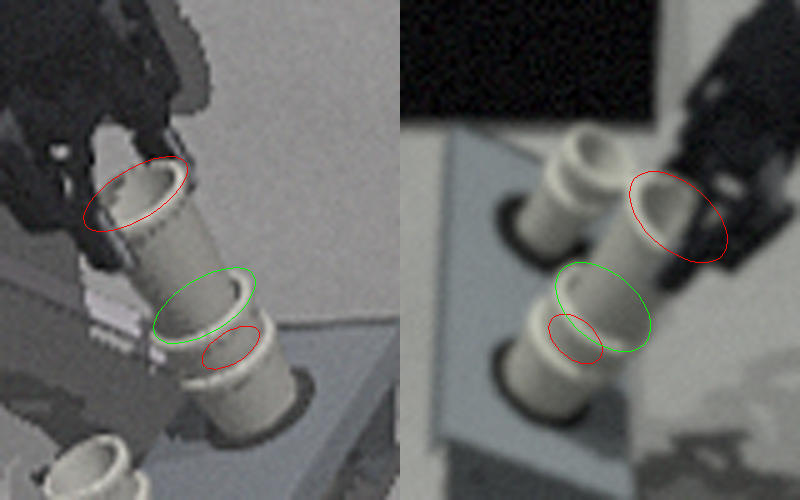

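Emit:
{"op": "drive_tool", "data": {"motion": [-0.2, 0, 5, 0, -0.1, 0, 45, -0.2, 0, 10, 0, -0.1, 0, 45, -0.2, 0, 15, 0, -0.1, 0, 45, -0.2, 0, 20, 0, -0.1, 0, 45, -0.2, 0, 24, 0, -0.1, 0, 45, -0.2, 0, 26, 0, -0.1, 0, 45, -0.2, 0, 26, 0, -0.1, 0, 45]}}

```text
t: 11.85
tcp_pos: [0.5679, -0.1171, 0.1483]
tool_rot: [0.958, 0.126, 0.256, -0.034]
force: [0.6, 0.6, -0.7]
finger_gap: 0.683
```

```bash
python3 chk.py 12
```

```text
11.85 [ 0.5679 -0.1171  0.1483] [ 0.5914  0.6181 -0.7156] 58.33537145407955
foot in mouth frame mm [ 0.1144  0.247  55.2678]
0.025 [ -0.2  -0.3 -80.3  -0.    0.   -0. ]
-0.055 [-0.1 -0.3 -0.3 -0.   0.  -0. ]
-0.065 [-0.1 -0.3  9.7 -0.   0.  -0. ]
-0.068 [-0.1 -0.3 12.7 -0.   0.  -0. ]
```

View pics/chk12.png

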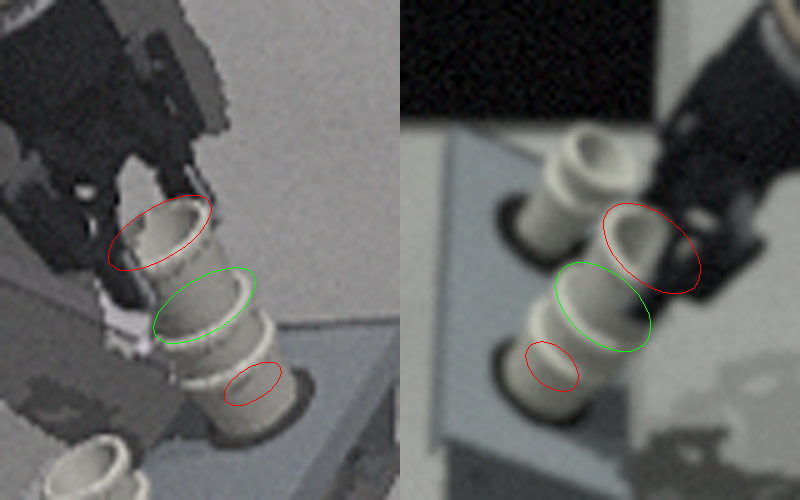

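Emit:
{"op": "drive_tool", "data": {"motion": [0, 0, 2, 0, 0, 0, 45, 0, 0, 4, 0, 0, 0, 45, 0, 0, 6, 0, 0, 0, 45, 0, 0, 8, 0, 0, 0, 45, 0, 0, 8.5, 0, 0, 0, 45, 0, 0, 8.5, 0, 0, 0, 45]}}

```text
t: 12.7
tcp_pos: [0.572, -0.1161, 0.1411]
tool_rot: [0.958, 0.126, 0.256, -0.034]
force: [-1.1, -0.3, 0.2]
finger_gap: 0.687
```

```bash
python3 chk.py 13
```

```text
12.7 [ 0.572  -0.1161  0.1411] [-1.0673 -0.3207  0.1771] 58.698303859613134
foot in mouth frame mm [ 0.2052  0.3339 63.6153]
0.025 [ -0.2  -0.3 -88.6   0.    0.   -0. ]
-0.055 [-0.2 -0.3 -8.6  0.   0.  -0. ]
-0.065 [-0.2 -0.3  1.4  0.   0.  -0. ]
-0.068 [-0.2 -0.3  4.4  0.   0.  -0. ]
```

Emit:
{"op": "drive_tool", "data": {"motion": [0, 0, 1, 0, 0, 0, 45, 0, 0, 2, 0, 0, 0, 45, 0, 0, 3, 0, 0, 0, 45, 0, 0, 3, 0, 0, 0, 45]}}

```text
t: 13.3
tcp_pos: [0.5734, -0.1156, 0.1385]
tool_rot: [0.958, 0.126, 0.256, -0.034]
force: [-0.2, 0.8, -0.5]
finger_gap: 0.677
```

```bash
python3 chk.py 14
```

```text
13.3 [ 0.5734 -0.1156  0.1385] [-0.1835  0.7794 -0.5368] 57.79461182878581
foot in mouth frame mm [ 0.1703  0.2652 66.6248]
0.025 [ -0.2  -0.3 -91.6   0.    0.   -0. ]
-0.055 [ -0.2  -0.3 -11.6   0.    0.   -0. ]
-0.065 [-0.2 -0.3 -1.6  0.   0.  -0. ]
-0.068 [-0.2 -0.3  1.4  0.   0.  -0. ]
```

View pics/chk14.png

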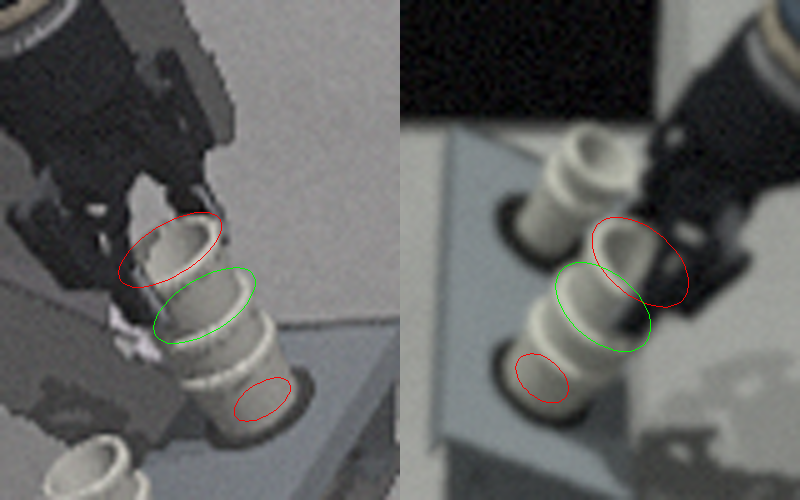

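The cup is about 66.6 mm deep and in line, with no contact force above noise. I'll release it here, about 10 mm before the seat.

Emit:
{"op": "drive_tool", "data": {"motion": [0, 0, 0, 0, 0, 0, 66, 0, 0, 0, 0, 0, 0, 75, 0, 0, 0, 0, 0, 0, 85, 0, 0, 0, 0, 0, 0, 85, 0, 0, 0, 0, 0, 0, 85]}}

```text
t: 14.02
tcp_pos: [0.5734, -0.1157, 0.1386]
tool_rot: [0.958, 0.126, 0.256, -0.034]
force: [0.4, -0.9, 1.1]
finger_gap: 0.992
```

```bash
python3 chk.py 15; python3 -c "
from station import manip;import cv2
cv2.imwrite('pics/wrist15.png',manip.snapshot('wrist')['color'][:,:,::-1])"
```

```text
14.025 [ 0.5734 -0.1157  0.1386] [ 0.4306 -0.9063  1.0628] 84.75368767559614
foot in mouth frame mm [ 0.2051  0.3091 66.5727]
0.025 [ -0.2  -0.3 -91.6   0.    0.    0. ]
-0.055 [ -0.2  -0.3 -11.6   0.    0.    0. ]
-0.065 [-0.2 -0.3 -1.6  0.   0.   0. ]
-0.068 [-0.2 -0.3  1.4  0.   0.   0. ]
```

View pics/chk15.png

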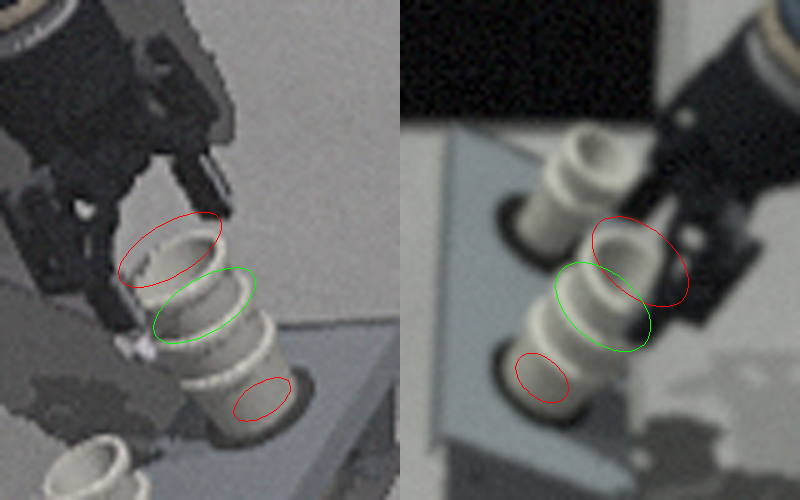

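View pics/wrist15.png

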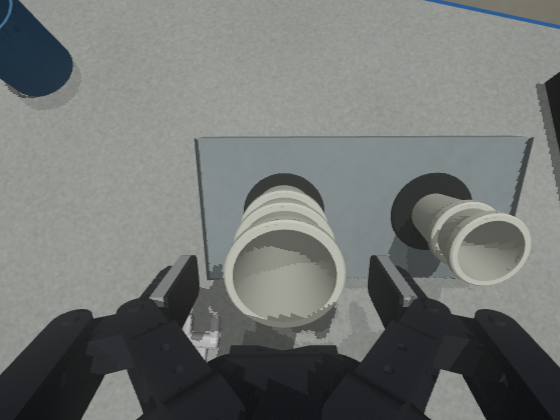

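The cup slid home, and the three rims are evenly spaced. I'll retreat straight along the axis and check.

Emit:
{"op": "drive_tool", "data": {"motion": [0, 0, -10, 0, 0, 0, 85, 0, 0, -30, 0, 0, 0, 85, 0, 0, -60, 0, 0, 0, 85, 0, 0, -90, 0, 0, 0, 85, 0, 0, -120, 0, 0, 0, 85, 0, 0, -145, 0, 0, 0, 85, 0, 0, -150, 0, 0, 0, 85, 0, 0, -150, 0, 0, 0, 85]}}

```text
t: 15.18
tcp_pos: [0.5009, -0.1351, 0.2686]
tool_rot: [0.958, 0.126, 0.257, -0.033]
force: [-0.0, 0.5, 0.3]
finger_gap: 0.996
```

```bash
python3 chk.py 16; python3 - <<'E'
from h import *
from station import manip
w=manip.snapshot('wrist');np.savez("wrist16.npz",**w);cv2.imwrite('pics/wrist16.png',w['color'][:,:,::-1])
for z in(.028,.024,.032):print(z,proj(w,M0+N*z))
E
```

```text
15.175 [ 0.5009 -0.1351  0.2686] [-0.0326  0.4906  0.3335] 85.08602891025023
foot in mouth frame mm [  0.1751   0.3482 -83.6202]
0.025 [-0.2 -0.3 58.6  0.   0.  -0. ]
-0.055 [ -0.2  -0.4 138.6   0.    0.   -0. ]
-0.065 [ -0.2  -0.4 148.6   0.    0.   -0. ]
-0.068 [ -0.2  -0.4 151.6   0.    0.   -0. ]
0.028 [284.33772969 195.47536123]
0.024 [284.32384722 194.41154025]
0.032 [284.3519891  196.56806695]
```

View pics/chk16.png

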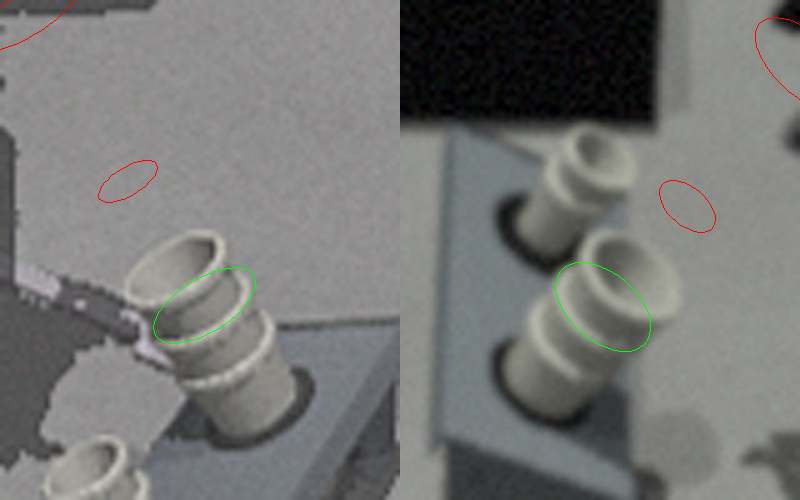

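View pics/wrist16.png

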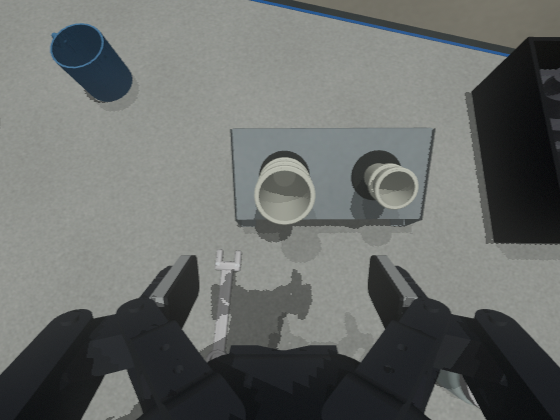

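```bash
python3 - <<'E'
from h import *
np.set_printoptions(precision=4,suppress=True)
a=load("scene16");b=load("side16");w=load("wrist16")
xa=proj(a,M0).astype(int)-[40,60];xb=proj(b,M0).astype(int)-[40,60]
p,e=tri([ray(a,np.array([176,267])/5+xa-.5),ray(b,np.array([230,274])/5+xb-.5)])
q,_=tri([ray(a,(248.3,220.5)),ray(b,(282.7,165.7))])
print(p,e,(p-q)@N,p-q-N*((p-q)@N))
n=N
pts=rim(w,(285,193),36,165)
for h in(.02,.028,.036):
  c,r,er=circ(w,pts,M0+N*h,N);print(h,c-(M0+N*h),r,er)
E
```

```text
[ 0.555  -0.122   0.1702] [np.float64(0.7634542761987201), np.float64(0.763454276198536)] 0.03349401885353918 [ 0.0037 -0.0006  0.002 ]
0.02 [-0.0019 -0.0005 -0.0012] 0.02757632364815362 0.0002464379279805992
0.028 [-0.0001 -0.     -0.0001] 0.02679821553563066 0.00023948430524822618
0.036 [0.0017 0.0005 0.001 ] 0.02602010742310773 0.0002325306825158538
```

```bash
python3 -c "
from station import manip
print(manip.sense()['qd'].round(3),manip.sign_off())"
```

```text
the job is handed in; nothing more can be done
[ 0.002  0.004 -0.002  0.     0.     0.   ] None
```

The cup is back on the big stack, nested but loose, and the job is handed in at about 15.2 s of the 38 s allowed. I lowered it along the stack's 30° slope to about 67 mm deep and let go. It slid the last 10 mm or so home by its own weight.

- **First grasp failed:** the opened fingertips stand about 25 mm behind the TCP, so the fingers closed above the rim. They pushed down on it with about 10 N. The cup stayed upright, and I gripped it about 25 mm lower.
- **Force while lowering:** the wrist force stayed at noise level, about 1 N. I did not measure how far the stack moved in its grommet.
- **Final position:** the last wrist picture puts the cup's rim about 28 mm beyond the stack's, centred to within 1 mm. The scene and side views gave about 33 mm by a rougher reading. Both are within the allowed 21 to 37 mm.
- **Tilt:** I judged the cup's alignment by eye from the evenly spaced rims, and did not measure an angle.
- **Other things on the bench:** the gripper stayed clear of all of them, and I saw none of them move. I did not measure their positions afterwards.

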